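# Pack and latch the mending case

### The arm

A 6-joint arm with a two-finger parallel gripper is mounted at the origin on the work surface. World frame = base frame: x ahead of the robot, y to its left, z up, the work surface at z = 0. Lengths are in mm, angles in rad, forces in N, time in s.
With the tool pointing down it reaches from about 350 to 875 mm from the base axis. Payload 4.2 kg.
Tool frame: the origin (TCP) lies on the centre line of the jaws, within the pads' length; the fingertips stand 19 mm ahead of it and the grasp point (between the pads) is the TCP; z points along the fingers, y is the line along which they close (so a half turn about z gives the same grasp; the last joint's range is limited). The gripper opens to 85 mm and grips with 20 to 120 N. Pads are 22 mm wide; open, the fingers measure 114 mm over their backs; the gripper's body (76 mm by 85 mm) begins 54 mm behind the grasp point. The pads swing forward as they close: fully open they stand 13 mm farther back than shut.
Start: joints at [1.553, 0.385, 0.008, 0, -1.194, -0.259], TCP at [170.767, 601.197, 250.312] pointing down, gripper open.
Joint ranges: [-3.14, 3.14], [-1.21, 2.06], [-1.07, 1.41], [-3.16, 2.05], [-2.99, -0.16], [-3.1, 3.1]. Speed limits (rad/s): [2.79, 2.79, 3.14, 3.14, 3.14, 3.14].

### API

Orientations are given as [roll, pitch, yaw] about the fixed x, y, z axes, in that order (R = Rz(yaw) Ry(pitch) Rx(roll)).
In Python, from workcell import manip, imaging, spotter gives the robot as it stands.
- The arm moves only by the shell command python3 -m pendant 'ROWS'. ROWS is JSON, one flat list of numbers, 5 for each row, row after row: the opening, from 0 (shut) to 1 (fully open), then the shift along the tool's x, y, z normalised to -1 to 1, where 1 is 0.25 m, then the turn about the tool's z normalised to -1 to 1, where 1 is pi rad. A call has exactly 5 rows; each row is the pose to reach, as a shift and turn from the pose commanded when the call began, along the tool's axes at that moment, turning the shorter way round; what a row does not reach only later rows make up. A row lasts 1/8 s, in which the tool goes at most 62.5 mm and 10.7 degrees, less where a joint would pass 70% of its speed; a pose out of reach is approached as far as the arm can. A call with a number of a shift or a turn outside -1 to 1 is refused whole. A call with a gripper value outside its range is refused whole. The fingers move at their own pace and stop on an object; the grip force is fixed at half the most. Time passes only in rows, so rows that repeat a pose let the fingers close, or fill a call up. It gives the time, the measured TCP pose, the force, the opening and the grip force at its end, in the units of the state.
- manip.sense(): the state, without advancing time (a new reading comes with each control period).
- imaging.snapshot(name): name is "side" or "top"; returns the picture (400x640x3 uint8, red, green, blue); there is no depth.
- imaging.camera_info(name): a dict with "fx", "fy", "cx", "cy" (pixels), "distortion" ([k1, k2, p1, p2, k3] as OpenCV has them; the pictures are not rectified), "R" (3x3) and "t" (3): a world point X has camera coordinates R X + t. Camera axes: x right, y down, z forward; pixel columns grow to the right and rows downward; lengths in mm; the calibration is good to about 2 mm. A picture is of the moment at which its call begins. camera_info takes no time and is no camera call.
- manip.close_job(): hands the job in; it is judged then, once.
Trained networks look in the newest picture that a camera, given by its name, has taken for a name from the list of things; names that differ only in an ending like _2 or _b are one class to them, and where a whole thing is asked for, a point or a joint stands for the part that bears it (a point fixed in the world has none). Each returns a list of dicts, best first, with "conf" (0 to 1); they miss things now and then, are a little off and sometimes report something else, mostly with a low value. They report only what shows in the picture. A call takes as long as a camera call. They do not tell look-alikes from the thing itself.
- spotter.outline_of(target, camera): "region" (400x640 bool, what is visible of it) and "location" ([column, row] as shares, 0 to 1, of the picture: columns of its width, rows of its height, amid what is visible of it).
- spotter.spot_point(target, camera): "location" ([column, row] as shares, 0 to 1, of the picture: columns of its width, rows of its height: a listed point, or the origin of a listed thing).
The state is a dict: "t": time; "q": joint angles; "joint_velocities": joint speeds; "effort": joint torques, N m; "ee_pos": TCP position; "tool_rot": TCP orientation; "contact_force": force on the tool from outside, world axes, zero at the start; "moment": the same for the moment, N m; "gripper_width": finger opening in mm; "finger_force": force on a finger pad.
Only numpy, scipy, OpenCV 4.12 (cv2) and the standard library are available. Lean on these libraries where they do the work, as an engineer would, in place of code of your own. Each camera call takes 0.05 s, during which the arm holds its last target. There are 200 camera calls.

### The job

Pack the mending case: pluck every needle case out of the white pocket tray and lay it in the wooden case, the plain wooden ones in the compartment with the cork floor, the blue ones in the compartment with the blue floor. When all are in, shut the lid fully, and only then turn the brass turnbutton square across the front edge so that it secures the lid. Leave the tin, the hoop and the darning mushroom where they are.

Things in the scene. Friction and masses are not known exactly. Their poses are not given: they have to be found in the camera images.
- wood1: Plain pale wooden needle case 1: a bar-shaped tube of square section with slightly rounded edges, 64 mm long (its x axis) by 20 by 20 mm, 28 to 56 g, a brass band at its +x end. Origin at its centre. Starts lying in any pocket of the tray, lengthwise; None if absent
- wood2: Plain pale wooden needle case 2: a bar-shaped tube of square section with slightly rounded edges, 64 mm long (its x axis) by 20 by 20 mm, 28 to 56 g, a brass band at its +x end. Origin at its centre. Starts lying in any pocket of the tray, lengthwise; None if absent
- wood3: Plain pale wooden needle case 3: a bar-shaped tube of square section with slightly rounded edges, 64 mm long (its x axis) by 20 by 20 mm, 28 to 56 g, a brass band at its +x end. Origin at its centre. Starts lying in any pocket of the tray, lengthwise; None if absent
- blue1: Blue plastic needle case 1: a bar-shaped tube of square section with slightly rounded edges, 64 mm long (its x axis) by 20 by 20 mm, 28 to 56 g, a steel band at its +x end. Origin at its centre. Starts lying in any pocket of the tray, lengthwise; None if absent
- blue2: Blue plastic needle case 2: a bar-shaped tube of square section with slightly rounded edges, 64 mm long (its x axis) by 20 by 20 mm, 28 to 56 g, a steel band at its +x end. Origin at its centre. Starts lying in any pocket of the tray, lengthwise; None if absent
- blue3: Blue plastic needle case 3: a bar-shaped tube of square section with slightly rounded edges, 64 mm long (its x axis) by 20 by 20 mm, 28 to 56 g, a steel band at its +x end. Origin at its centre. Starts lying in any pocket of the tray, lengthwise; None if absent
- tray: White plastic pocket tray, fixed to the table, 200 (x) by 180 (y) by 14 mm high. Origin at the centre of its underside. Six pockets 74 mm (x) by 28 mm (y), 8 mm deep (floor 6 mm above the table), centred at x = -45 and +45 mm, y = -53, 0 and +53 mm; a needle case in a pocket stands 12 mm proud of the tray
- case: Open wooden case, fixed, 200 (x) by 240 (y) by 60 mm high, walls and floor 6 mm. Origin: centre of its underside; z up. Front (-x) faces roughly world -y; lid hinged on the back (+x) rim. A 6 mm wall along x at y = 0, top 54 mm above the table, makes two compartments 188 (x) by 111 mm (y). On the middle of its front a dark block, 30 by 70 by 68 mm high, carries the turnbutton
- liner_cork: Brown cork sheet, 186 (x) by 109 (y) by 2 mm, fixed on the floor of one compartment, and filling it: the compartment for plain wooden needle cases. Origin at the centre of its underside, 6 mm above the table; axes as the case's. Which of the two compartments has it varies
- liner_blue: Blue sheet of the same size, fixed on the floor of the other compartment: the one for blue needle cases. Origin at the centre of its underside, 6 mm above the table; axes as the case's
- lid (a joint): Lid angle, rad: 0 fully shut (flat on the rim), 1.57 upright, 1.95 widest open. Stiff hinge: stays where left, moves with 2 to 4 N at its free edge. A clear plate in a pale wooden frame, 200 (hinge to free edge) by 240 by 8 mm; shut, its top is 68 mm above the table. No handle: push it over from behind, press it down near the free edge
- case_hinge (a point): Middle of the lid's hinge line, at the top of the case's back wall, 60 mm above the table; the line runs along the case's y. Its axes are the case's
- lid_edge (a point): Middle of the lid's free edge, on its outer face (the top face when shut); moves with the lid, 200 mm from the hinge line. Its x points from the free edge to the hinge, its z out of the outer face
- turnbutton (a joint): Angle of the brass turnbutton, rad, counter-clockwise seen from above: 0 the bar lies along the case's front edge, clear of the lid; 1.57 it lies square across the front edge, its inner end over the lid (secured). Stops at -0.1 and 1.68. Light friction, stays where it is left
- turnbutton_top (a point): Centre of the turnbutton's top face, on its upright pivot, 89 mm above the table, 114 mm in front (-x) of the case's origin. The bar is 70 mm long, 16 wide, 18 high (71 to 89 mm above the table), pivoted at its middle; at joint value 0 it lies along the case's y axis. It clears the shut lid and the block by 3 mm
- tin: Bystander: green round tin, 90 mm across, 60 mm high, beyond the work. Origin at the centre of its underside
- hoop: Bystander: pale wooden embroidery hoop lying flat beyond the case, 100 mm across, 12 mm high. Origin at the centre of its underside
- mushroom: Bystander: dark wooden darning mushroom standing on its foot, 70 mm across, 92 mm high, beyond the tray. Origin at the centre of its underside
Things that resemble listed ones, but are neither listed nor needed, are in the scene too. Leave any green or orange look-alike of the blue2 alone.

How it is judged (in metres and radians):
On the way, in this order (a step that is already met when the one before it is completed fails the run):
1. every needle case lies released in the compartment of its colour, the lid still open (x of wood1 in the frame of liner_cork between -0.09 and 0.09 m and y of wood1 in the frame of liner_cork between -0.053 and 0.053 m and z of wood1 in the frame of liner_cork between 0 and 0.042 m and x of wood2 in the frame of liner_cork between -0.09 and 0.09 m and y of wood2 in the frame of liner_cork between -0.053 and 0.053 m and z of wood2 in the frame of liner_cork between 0 and 0.042 m and x of wood3 in the frame of liner_cork between -0.09 and 0.09 m and y of wood3 in the frame of liner_cork between -0.053 and 0.053 m and z of wood3 in the frame of liner_cork between 0 and 0.042 m and x of blue1 in the frame of liner_blue between -0.09 and 0.09 m and y of blue1 in the frame of liner_blue between -0.053 and 0.053 m and z of blue1 in the frame of liner_blue between 0 and 0.042 m and x of blue2 in the frame of liner_blue between -0.09 and 0.09 m and y of blue2 in the frame of liner_blue between -0.053 and 0.053 m and z of blue2 in the frame of liner_blue between 0 and 0.042 m and x of blue3 in the frame of liner_blue between -0.09 and 0.09 m and y of blue3 in the frame of liner_blue between -0.053 and 0.053 m and z of blue3 in the frame of liner_blue between 0 and 0.042 m and contact force between the fingers and wood1 below 0.1 N and contact force between the fingers and wood2 below 0.1 N and contact force between the fingers and wood3 below 0.1 N and contact force between the fingers and blue1 below 0.1 N and contact force between the fingers and blue2 below 0.1 N and contact force between the fingers and blue3 below 0.1 N and value of joint lid above 0.6 rad), for 0.2 s.
2. the lid is fully shut, the turnbutton still clear of it (value of joint lid below 0.05 rad and value of joint turnbutton below 0.9 rad), for 0.2 s.
3. the turnbutton is turned across the edge of the shut lid (value of joint lid below 0.05 rad and value of joint turnbutton above 1.35 rad), for 0.2 s.
At the end, for the whole second after the job is handed in: Every needle case lies inside the compartment of its own colour (its centre within the compartment and less than 42 mm above the liner's underside), the lid is shut to within 0.05 rad, and the turnbutton stands across the edge at more than 1.35 rad (all of step 3 and x of wood1 in the frame of liner_cork between -0.09 and 0.09 m and y of wood1 in the frame of liner_cork between -0.053 and 0.053 m and z of wood1 in the frame of liner_cork between 0 and 0.042 m and x of wood2 in the frame of liner_cork between -0.09 and 0.09 m and y of wood2 in the frame of liner_cork between -0.053 and 0.053 m and z of wood2 in the frame of liner_cork between 0 and 0.042 m and x of wood3 in the frame of liner_cork between -0.09 and 0.09 m and y of wood3 in the frame of liner_cork between -0.053 and 0.053 m and z of wood3 in the frame of liner_cork between 0 and 0.042 m and x of blue1 in the frame of liner_blue between -0.09 and 0.09 m and y of blue1 in the frame of liner_blue between -0.053 and 0.053 m and z of blue1 in the frame of liner_blue between 0 and 0.042 m and x of blue2 in the frame of liner_blue between -0.09 and 0.09 m and y of blue2 in the frame of liner_blue between -0.053 and 0.053 m and z of blue2 in the frame of liner_blue between 0 and 0.042 m and x of blue3 in the frame of liner_blue between -0.09 and 0.09 m and y of blue3 in the frame of liner_blue between -0.053 and 0.053 m and z of blue3 in the frame of liner_blue between 0 and 0.042 m); the robot touches nothing.
It fails at once if the turnbutton is turned across while the lid is open (value of joint turnbutton above 1.2 rad and value of joint lid above 0.15 rad).
It fails at once if the tin, hoop or darning mushroom is moved more than 30 mm (distance of any of tin, hoop, mushroom from where it was at the start of the episode above 0.03 m).
Of wood1, wood2, wood3, blue1, blue2, blue3 only 4 to 6 are there at a start; the rules pass over those that are not, and their reading is None.
At some moment in a run one of wood1, wood2, wood3, blue1, blue2, blue3 may be knocked a few centimetres aside while the robot is not near it.
Once in a run the grip may slacken for a moment while it holds something.
It also fails if it takes over 210 s, if anything falls off the work surface, if the arm or the gripper's body presses on something with over 40 N, if the wrist force passes 120 N, or if a joint passes its speed limit or range.

## Working session

There is one attempt and no reset: what is moved stays moved. The work goes in short steps, Python scripts to look and compute and a shell command to move; the robot and the scene stay as the last step left them, time stands still between calls to the robot, and variables do not carry over. Pictures are saved under pics/ and viewed, at most 14 in all, crops included, and the job is handed in when it is done.

```bash
mkdir -p pics; ls; python3 - <<'E'
from workcell import manip, imaging, spotter
import cv2
for n in("top","side"):
    cv2.imwrite(f"pics/{n}0.png",imaging.snapshot(n)[:,:,::-1])
    i=imaging.camera_info(n);print({k:(v.tolist() if hasattr(v,'tolist') else v) for k,v in i.items()})
print(manip.sense())
E
```

```text
pics
{'fx': 513.4818509910638, 'fy': 513.4818509910638, 'cx': 327.7216547873004, 'cy': 201.10413210276133, 'distortion': [-0.10699764030366903, 0.0, 0.0, 0.0, 0.0], 'R': [[0.007728956961081808, -0.9999670695372669, -0.002474482843998188], [-0.9963274356721126, -0.007489753035912342, -0.08529680255726686], [0.08527546042869583, 0.00312465046245836, -0.9963525141274854]], 't': [-14.508278983163166, 547.2162028290813, 1049.2783040595577]}
{'fx': 514.6574276649156, 'fy': 514.6574276649156, 'cx': 320.1980860295832, 'cy': 194.24405557272638, 'distortion': [0.03799883393635082, 0.0, 0.0, 0.0, 0.0], 'R': [[-0.7500579006171306, -0.6613657455183162, 0.002914854511709714], [-0.49520991887089977, 0.5586875905294916, -0.6653084340666574], [0.4383837154522273, -0.5004633121851718, -0.746562918435511]], 't': [424.8451089421773, 355.1061947308601, 905.1005522012634]}
{'t': 0.1, 'q': array([ 1.55261481e+00,  3.85459307e-01,  6.74918489e-03, -4.14369368e-04,
       -1.19398509e+00, -2.58605596e-01]), 'joint_velocities': array([-0.00057088, -0.0021147 ,  0.00138496,  0.00065683,  0.00203003,
        0.00129696]), 'effort': array([ 3.25818628e-04, -3.93318236e+01,  1.88929331e+01,  4.19799283e+00,
       -2.57995285e-03,  5.22873179e-06]), 'ee_pos': array([170.64273921, 600.74925465, 249.34106977]), 'tool_rot': array([ 3.13965843e+00, -1.13407704e-04, -2.76939840e-01]), 'contact_force': array([-0.98318605,  0.32933424, -0.58765074]), 'moment': array([-0.00188617, -0.04735312, -0.0584174 ]), 'finger_force': 0.0, 'gripper_width': 85.3940314516946}
```

View pics/top0.png

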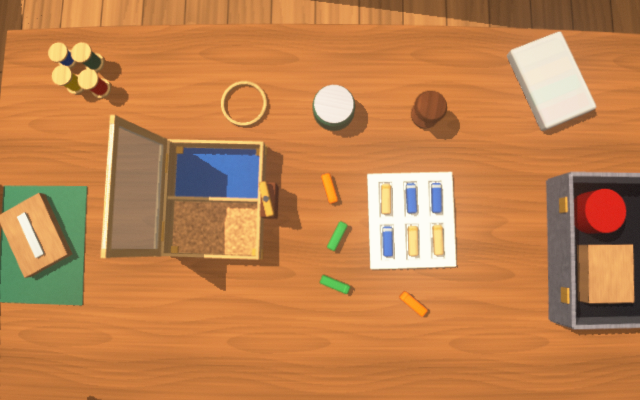

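View pics/side0.png

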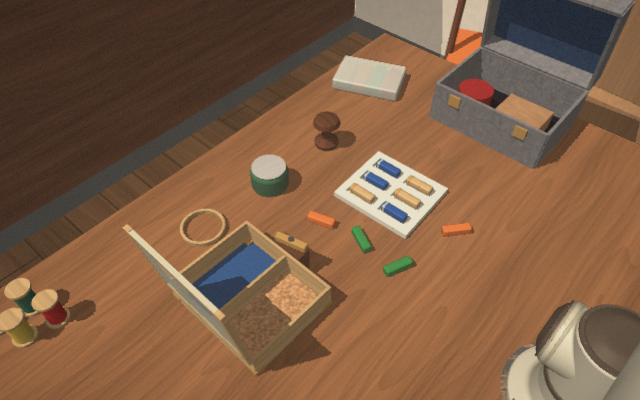

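Scene, from the top picture: there are six needle cases in the tray. Wood ones are at (386,198), (413,240) and (438,239). Blue ones are at (411,198), (436,197) and (387,241). Look-alikes, all outside the tray and to be left alone: orange at (330,188) and (413,304), green at (338,236) and (335,284). The wooden case spans (165–262, 140–262), with blue floor on the far (+x) side and cork on the near side. The lid leans open to the left and the turnbutton is at (266,199). The grey box and other clutter on the right are irrelevant.

```bash
cat > h.py <<'E'
from workcell import manip, imaging, spotter
import numpy as np, cv2
def ray(cam,px):
    i=imaging.camera_info(cam);K=np.array([[i['fx'],0,i['cx']],[0,i['fy'],i['cy']],[0,0,1]])
    u=cv2.undistortPoints(np.float64(px).reshape(-1,1,2),K,np.float64(i['distortion'])).reshape(-1,2)
    R=np.array(i['R']);t=np.array(i['t'])
    return -R.T@t, np.c_[u,np.ones(len(u))]@R
def world(cam,px,z):
    o,d=ray(cam,px); return (o+d*((z-o[2])/d[:,2])[:,None])[:,:2]
def point(name,cam,z):
    r=spotter.spot_point(name,cam)
    return [(round(a['conf'],2),world(cam,[np.array(a['location'])*[640,400]],z)[0].round(1).tolist(),(np.array(a['location'])*[640,400]).round().tolist()) for a in r[:4]]
def bars(name,cam,z=26):
    out=[]
    for a in spotter.outline_of(name,cam):
        ys,xs=np.nonzero(a['region'])
        if len(xs)<20: continue
        w=world(cam,np.c_[xs,ys],z).astype(np.float32)
        c,s,an=cv2.minAreaRect(w)
        if s[0]<s[1]: s=s[::-1];an+=90
        an=(an+90)%180-90
        out.append((round(a['conf'],2),np.round(c,1).tolist(),np.round(s,1).tolist(),round(an,1)))
    return out
E
python3 - <<'E'
from h import *
img=imaging.snapshot("top");imaging.snapshot("side")
for n in("wood1","blue1"):
    for c in("top","side"):
        print(n,c);[print(b) for b in bars(n,c)]
for n,z in(("case_hinge",60),("turnbutton_top",89),("liner_cork",6),("liner_blue",6),("case",0),("tray",0),("lid_edge",240)):
    print(n,point(n,"top",z),"|",point(n,"side",z))
cv2.imwrite("pics/crop.png",cv2.resize(img[160:280,310:470,::-1],None,fx=4,fy=4))
E
```

```text
wood1 top
(0.8, [553.5, -130.9], [60.9, 18.9], -0.1)
(0.74, [510.1, -183.9], [199.0, 181.9], 2.3)
(0.59, [466.3, -187.0], [60.5, 21.6], 3.1)
wood1 side
(0.73, [462.3, -181.5], [64.0, 31.3], 1.4)
(0.64, [548.8, -123.7], [64.2, 27.0], -2.0)
(0.64, [462.2, -232.1], [63.6, 32.0], 4.4)
(0.32, [643.5, 196.6], [454.6, 266.0], -1.7)
blue1 top
(0.87, [465.0, -133.9], [58.0, 20.8], 0.0)
(0.86, [555.4, -237.0], [63.2, 21.2], -0.6)
(0.86, [574.5, -12.5], [61.1, 20.5], 18.7)
(0.63, [555.0, -184.3], [58.9, 21.0], -0.3)
(0.55, [474.1, -29.3], [64.9, 21.3], -26.2)
(0.54, [337.5, -187.1], [63.4, 20.8], 47.8)
blue1 side
(0.85, [550.6, -177.9], [66.4, 30.7], 3.4)
(0.83, [467.9, -20.5], [71.4, 25.5], -26.7)
(0.75, [330.4, -176.4], [67.1, 29.0], 51.5)
(0.72, [367.7, -15.0], [67.9, 27.1], 71.1)
(0.72, [659.8, 307.4], [430.2, 35.1], -1.5)
(0.69, [551.4, -230.4], [68.5, 31.8], -0.5)
(0.66, [460.2, -126.7], [66.0, 30.4], -0.2)
(0.57, [566.7, -3.1], [66.9, 30.8], 15.5)
case_hinge [(0.71, [725.0, -212.5], [426.0, 114.0]), (0.55, [545.8, 328.6], [162.0, 199.0])] | [(0.76, [547.0, 322.5], [211.0, 318.0])]
turnbutton_top [(0.82, [549.0, 114.2], [264.0, 197.0])] | [(0.87, [540.5, 120.1], [290.0, 243.0]), (0.56, [535.6, 327.1], [211.0, 315.0])]
liner_cork [(0.62, [492.2, 228.1], [215.0, 227.0])] | [(0.85, [491.5, 228.9], [271.0, 316.0])]
liner_blue [(0.81, [606.4, 224.1], [219.0, 174.0])] | [(0.69, [612.6, 224.9], [231.0, 279.0])]
case [(0.71, [549.7, 228.4], [217.0, 200.0])] | [(0.82, [546.6, 224.6], [253.0, 299.0]), (0.55, [772.9, 177.2], [199.0, 226.0]), (0.53, [473.6, -256.6], [420.0, 185.0])]
tray [(0.84, [511.7, -192.1], [413.0, 219.0])] | [(0.73, [504.3, -192.2], [393.0, 193.0])]
lid_edge [(0.78, [554.1, 370.5], [105.0, 185.0]), (0.37, [463.4, -195.9], [439.0, 241.0])] | [(0.6, [563.4, 360.3], [167.0, 271.0])]
```

View pics/crop.png

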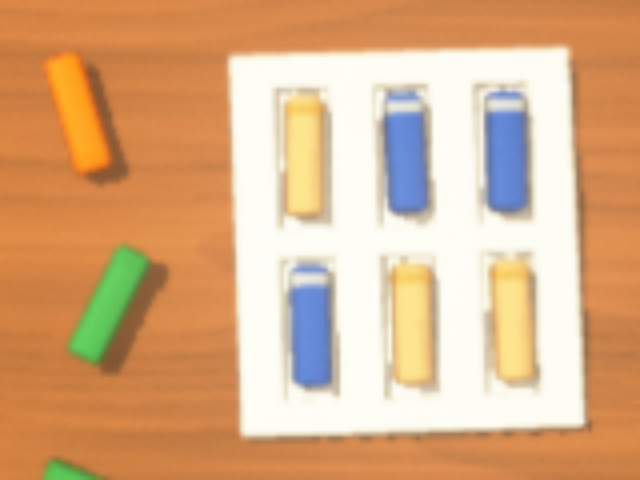

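The crop confirms six needle cases lying along world x in the pockets: wood upper left, lower middle and lower right; blue upper middle, upper right and lower left. The measured centres match the tray's pocket grid. The wooden case sits at about (549,226) with yaw about 89°. I'm moving to hover over the tray.

```bash
python3 -m pendant '[0.5,0.752,0.743,0,-0.088, 0.5,0.752,0.743,0,-0.088, 0.5,0.752,0.743,0,-0.088, 0.5,0.752,0.743,0,-0.088, 0.5,0.752,0.743,0,-0.088]'
python3 -m pendant '[0.5,0.32,1,0,0, 0.5,0.32,1,0,0, 0.5,0.32,1,0,0, 0.5,0.32,1,0,0, 0.5,0.32,1,0,0]'
python3 -m pendant '[0.5,0.336,1,0.45,0, 0.5,0.336,1,0.45,0, 0.5,0.336,1,0.45,0, 0.5,0.336,1,0.45,0, 0.5,0.336,1,0.45,0]'
```

```text
t: 1.72
ee_pos: [301.8, 368.2, 250.8]
tool_rot: [-3.141, -0.0, -0.003]
contact_force: [-0.3, 0.6, 0.5]
gripper_width: 42.6
finger_force: 0.0
t: 2.35
ee_pos: [381.2, 118.8, 250.5]
tool_rot: [-3.141, -0.0, -0.004]
contact_force: [0.9, 0.5, -0.5]
gripper_width: 42.8
finger_force: 0.0
t: 2.98
ee_pos: [465.7, -130.3, 136.4]
tool_rot: [3.141, 0.001, -0.001]
contact_force: [0.3, -0.4, 0.0]
gripper_width: 42.7
finger_force: 0.0
```

```bash
python3 -m pendant '[0.5,0,0.016,0.3,0, 0.5,0,0.016,0.41,0, 0.5,0,0.016,0.41,0, 0.5,0,0.016,0.41,0, 0.5,0,0.016,0.41,0]'
python3 -m pendant '[0,0,0,0,0, 0,0,0,0,0, 0,0,0,0,0, 0,0,0,0,0, 0,0,0,0,0]'
python3 -m pendant '[0,0,0,-0.2,0, 0,0,0,-0.45,0, 0,0,0,-0.45,0, 0,0,0,-0.45,0, 0,0,0,-0.45,0]'
python3 - <<'E'
from h import *
img=imaging.snapshot("side")
cv2.imwrite("pics/s1.png",cv2.resize(img[80:320,180:500,::-1],None,fx=2,fy=2))
E
```

```text
t: 3.6
ee_pos: [465.3, -132.4, 35.7]
tool_rot: [-3.142, -0.001, 0.001]
contact_force: [-0.5, -0.5, -0.3]
gripper_width: 42.7
finger_force: 0.0
t: 4.22
ee_pos: [465.0, -132.8, 36.0]
tool_rot: [-3.142, -0.001, -0.0]
contact_force: [-1.1, 1.0, 6.2]
gripper_width: 17.6
finger_force: 60.1
t: 4.85
ee_pos: [463.5, -132.9, 146.3]
tool_rot: [-3.141, 0.003, -0.001]
contact_force: [0.6, 0.1, -0.3]
gripper_width: 18.5
finger_force: 59.4
```

View pics/s1.png

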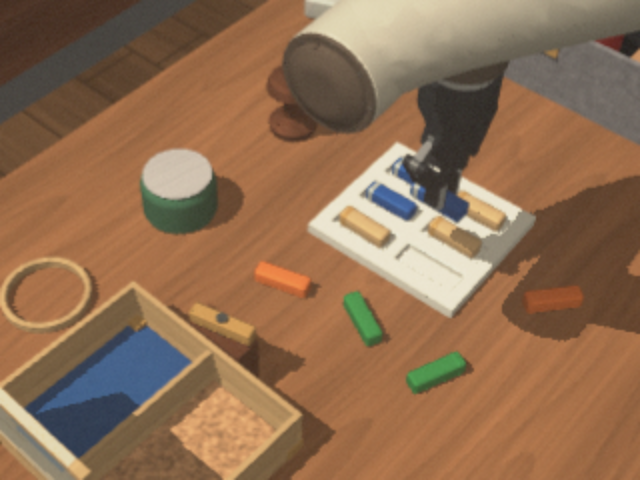

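The blue needle case is held in the gripper, its pocket is empty at about (430,270) in the crop, and the other five are unmoved. Now placing it in the blue compartment.

```bash
python3 -m pendant '[0,0.288,-0.618,0,0, 0,0.288,-0.618,0,0, 0,0.288,-0.618,0,0, 0,0.288,-0.618,0,0, 0,0.288,-0.618,0,0]'
python3 -m pendant '[0,0.288,-0.618,0,0, 0,0.288,-0.618,0,0, 0,0.288,-0.618,0,0, 0,0.288,-0.618,0,0, 0,0.288,-0.618,0,0]'
python3 -m pendant '[0,0,0,0.2,0, 0,0,0,0.34,0, 0,0,0,0.43,0, 0,0,0,0.43,0, 0,0,0,0.43,0]'
python3 -m pendant '[0.42,0,0,0,0, 0.42,0,0,0,0, 0.42,0,0,0,0, 0.42,0,0,-0.2,0, 0.42,0,0,-0.43,0]'
python3 - <<'E'
from h import *
img=imaging.snapshot("top")
print([b for b in bars("blue1","top",26)])
cv2.imwrite("pics/t1.png",cv2.resize(img[110:280,90:470,::-1],None,fx=2,fy=2))
E
```

```text
t: 5.52
ee_pos: [535.9, 21.3, 146.5]
tool_rot: [3.141, 0.003, -0.0]
contact_force: [0.0, 0.2, 0.5]
gripper_width: 18.0
finger_force: 59.4
t: 6.15
ee_pos: [608.0, 174.5, 147.0]
tool_rot: [3.141, 0.002, -0.002]
contact_force: [0.0, -0.3, -0.8]
gripper_width: 18.1
finger_force: 59.4
t: 6.78
ee_pos: [608.9, 175.0, 41.2]
tool_rot: [-3.141, -0.001, -0.002]
contact_force: [-0.3, 0.4, -0.1]
gripper_width: 17.9
finger_force: 62.6
t: 7.4
ee_pos: [608.1, 175.8, 147.9]
tool_rot: [3.14, 0.003, -0.0]
contact_force: [1.2, 1.5, -0.1]
gripper_width: 35.9
finger_force: 0.0
[(0.83, [556.4, -237.0], [61.2, 21.2], -0.6), (0.6, [554.9, -183.7], [63.4, 21.5], 2.9), (0.51, [376.5, -25.1], [64.6, 22.9], 67.3), (0.5, [337.2, -188.0], [67.7, 23.7], 48.9), (0.5, [573.5, -12.5], [63.1, 19.8], 18.8), (0.48, [596.4, 172.2], [42.3, 21.2], 1.3)]
```

View pics/t1.png

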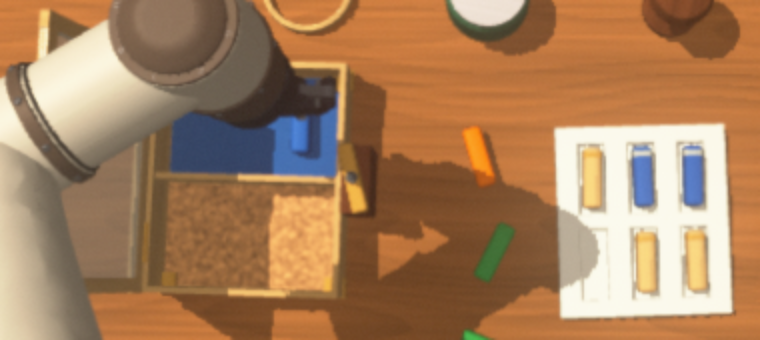

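The blue needle case lies in the blue compartment at about (300,135) in the crop and the tray is otherwise undisturbed. Next is the blue one in the upper middle pocket.

```bash
python3 -m pendant '[0.42,-0.108,0.722,0,0, 0.42,-0.108,0.722,0,0, 0.42,-0.108,0.722,0,0, 0.42,-0.108,0.722,0,0, 0.5,-0.108,0.722,0,0]'
python3 -m pendant '[0.5,-0.108,0.722,0,0, 0.5,-0.108,0.722,0,0, 0.5,-0.108,0.722,0,0, 0.5,-0.108,0.722,0,0, 0.5,-0.108,0.722,0,0]'
python3 -m pendant '[0.5,0,0,0.2,0, 0.5,0,0,0.36,0, 0.5,0,0,0.448,0, 0.5,0,0,0.448,0, 0.5,0,0,0.448,0]'
python3 -m pendant '[0,0,0,0,0, 0,0,0,0,0, 0,0,0,0,0, 0,0,0,0,0, 0,0,0,0,0]'
python3 -m pendant '[0,0,0,-0.2,0, 0,0,0,-0.448,0, 0,0,0,-0.448,0, 0,0,0,-0.448,0, 0,0,0,-0.448,0]'

```

```text
t: 8.12
ee_pos: [582.0, -4.4, 148.0]
tool_rot: [-3.141, -0.001, -0.001]
contact_force: [0.4, 0.0, 0.2]
gripper_width: 42.5
finger_force: 0.0
t: 8.75
ee_pos: [555.3, -183.9, 147.7]
tool_rot: [-3.141, -0.0, 0.001]
contact_force: [-1.1, -0.3, 0.5]
gripper_width: 42.6
finger_force: 0.0
t: 9.38
ee_pos: [555.8, -183.8, 36.8]
tool_rot: [3.141, -0.002, 0.002]
contact_force: [-0.2, -0.1, -0.8]
gripper_width: 42.8
finger_force: 0.0
t: 10.0
ee_pos: [555.6, -184.8, 37.4]
tool_rot: [3.141, -0.003, 0.0]
contact_force: [-1.0, 2.5, 6.0]
gripper_width: 17.6
finger_force: 60.4
t: 10.62
ee_pos: [553.6, -184.9, 146.3]
tool_rot: [-3.141, 0.003, -0.001]
contact_force: [-0.5, 1.2, -0.7]
gripper_width: 18.0
finger_force: 59.6
```

```bash
python3 -m pendant '[0,0.106,-0.818,0,0, 0,0.106,-0.818,0,0, 0,0.106,-0.818,0,0, 0,0.106,-0.818,0,0, 0,0.106,-0.818,0,0]'
python3 -m pendant '[0,0.106,-0.818,0,0, 0,0.106,-0.818,0,0, 0,0.106,-0.818,0,0, 0,0.106,-0.818,0,0, 0,0.106,-0.818,0,0]'
python3 -m pendant '[0,0,0,0.2,0, 0,0,0,0.34,0, 0,0,0,0.43,0, 0,0,0,0.43,0, 0,0,0,0.43,0]'
python3 -m pendant '[0.4,0,0,0,0, 0.4,0,0,0,0, 0.4,0,0,0,0, 0.4,0,0,-0.2,0, 0.4,0,0,-0.43,0]'

```

```text
t: 11.25
ee_pos: [580.8, 20.4, 146.6]
tool_rot: [3.141, 0.002, 0.002]
contact_force: [0.2, -0.5, -1.4]
gripper_width: 17.7
finger_force: 59.6
t: 11.88
ee_pos: [607.7, 223.4, 146.8]
tool_rot: [3.14, 0.002, -0.0]
contact_force: [-0.4, 0.2, -0.8]
gripper_width: 17.6
finger_force: 62.9
t: 12.5
ee_pos: [607.9, 221.9, 40.4]
tool_rot: [3.141, 0.001, -0.003]
contact_force: [0.8, 0.3, -0.5]
gripper_width: 17.9
finger_force: 68.8
t: 13.12
ee_pos: [607.1, 223.8, 147.8]
tool_rot: [3.14, 0.003, -0.0]
contact_force: [0.5, 0.9, 0.4]
gripper_width: 34.1
finger_force: 0.0
```

```bash
python3 -m pendant '[0.4,-0.104,0.924,0,0, 0.4,-0.104,0.924,0,0, 0.4,-0.104,0.924,0,0, 0.4,-0.104,0.924,0,0, 0.5,-0.104,0.924,0,0]'
python3 - <<'E'
from h import *
imaging.snapshot("top")
print(bars("blue1","top",26));print(bars("wood1","top",26))
E
```

```text
t: 13.75
ee_pos: [581.0, -9.6, 148.0]
tool_rot: [3.142, 0.0, -0.005]
contact_force: [-0.5, -0.0, -0.3]
gripper_width: 42.5
finger_force: 0.0
[(0.76, [336.6, -187.9], [63.4, 20.0], 49.4), (0.56, [377.8, -25.0], [63.5, 22.5], 68.7), (0.55, [555.4, -236.0], [63.4, 23.2], -0.7), (0.54, [474.5, -28.3], [63.1, 18.9], -27.4), (0.53, [555.9, -17.7], [22.5, 15.8], 18.7)]
[(0.83, [469.7, -240.2], [62.8, 22.5], 2.8), (0.74, [466.4, -188.1], [60.2, 20.9], -0.2), (0.64, [552.5, -130.9], [63.0, 18.9], -0.1), (0.49, [653.7, 285.6], [49.1, 12.0], -77.3)]
```

```bash
python3 -m pendant '[0.5,-0.104,0.924,0,0, 0.5,-0.104,0.924,0,0, 0.5,-0.104,0.924,0,0, 0.5,-0.104,0.924,0,0, 0.5,-0.104,0.924,0,0]'
python3 -m pendant '[0.5,0,0,0.2,0, 0.5,0,0,0.36,0, 0.5,0,0,0.448,0, 0.5,0,0,0.448,0, 0.5,0,0,0.448,0]'
python3 -m pendant '[0,0,0,0,0, 0,0,0,0,0, 0,0,0,0,0, 0,0,0,0,0, 0,0,0,0,0]'
python3 -m pendant '[0,0,0,-0.2,0, 0,0,0,-0.448,0, 0,0,0,-0.448,0, 0,0,0,-0.448,0, 0,0,0,-0.448,0]'

```

```text
t: 14.52
ee_pos: [555.8, -239.3, 147.4]
tool_rot: [3.142, 0.0, -0.003]
contact_force: [-0.2, 0.9, -0.0]
gripper_width: 42.6
finger_force: 0.0
t: 15.15
ee_pos: [556.7, -236.9, 36.7]
tool_rot: [3.141, -0.001, 0.002]
contact_force: [-0.2, 0.5, -0.3]
gripper_width: 42.7
finger_force: 0.0
t: 15.78
ee_pos: [556.4, -237.9, 37.3]
tool_rot: [3.141, -0.002, 0.0]
contact_force: [-0.3, 2.4, 6.0]
gripper_width: 17.8
finger_force: 60.5
t: 16.4
ee_pos: [554.6, -237.8, 146.2]
tool_rot: [-3.141, 0.003, -0.001]
contact_force: [-0.3, -0.3, 0.3]
gripper_width: 18.0
finger_force: 59.8
```

```bash
python3 -m pendant '[0,0.07,-0.68,0,0, 0,0.07,-0.68,0,0, 0,0.07,-0.68,0,0, 0,0.07,-0.68,0,0, 0,0.07,-0.68,0,0]'
python3 -m pendant '[0,0.07,-0.68,0,0, 0,0.07,-0.68,0,0, 0,0.07,-0.68,0,0, 0,0.07,-0.68,0,0, 0,0.07,-0.68,0,0]'
python3 -m pendant '[0,0.07,-0.68,0,0, 0,0.07,-0.68,0,0, 0,0.07,-0.68,0,0, 0,0.07,-0.68,0,0, 0,0.07,-0.68,0,0]'
python3 -m pendant '[0,0,0,0.2,0, 0,0,0,0.34,0, 0,0,0,0.43,0, 0,0,0,0.43,0, 0,0,0,0.43,0]'
python3 -m pendant '[0.4,0,0,0,0, 0.4,0,0,0,0, 0.4,0,0,0,0, 0.4,0,0,-0.2,0, 0.4,0,0,-0.43,0]'

```

```text
t: 17.02
ee_pos: [572.7, -68.1, 146.7]
tool_rot: [3.141, 0.002, -0.0]
contact_force: [-0.7, -0.4, -0.3]
gripper_width: 18.0
finger_force: 59.8
t: 17.65
ee_pos: [590.5, 100.7, 147.2]
tool_rot: [3.141, 0.002, -0.002]
contact_force: [0.5, -0.7, -0.7]
gripper_width: 18.1
finger_force: 59.8
t: 18.27
ee_pos: [608.4, 270.0, 147.3]
tool_rot: [3.141, 0.001, -0.002]
contact_force: [-0.7, -0.3, -0.8]
gripper_width: 18.0
finger_force: 59.8
t: 18.9
ee_pos: [607.6, 268.2, 39.8]
tool_rot: [3.139, 0.004, -0.004]
contact_force: [0.5, -5.4, -0.8]
gripper_width: 18.0
finger_force: 64.2
t: 19.52
ee_pos: [608.3, 270.6, 148.7]
tool_rot: [3.141, 0.001, -0.002]
contact_force: [1.2, 0.8, 0.9]
gripper_width: 34.2
finger_force: 0.0
```

```bash
python3 -m pendant '[0.4,-0.109,0.808,0,0, 0.4,-0.109,0.808,0,0, 0.4,-0.109,0.808,0,0, 0.4,-0.109,0.808,0,0, 0.5,-0.109,0.808,0,0]'
python3 -m pendant '[0.5,-0.109,0.808,0,0, 0.5,-0.109,0.808,0,0, 0.5,-0.109,0.808,0,0, 0.5,-0.109,0.808,0,0, 0.5,-0.109,0.808,0,0]'
python3 - <<'E'
from h import *
img=imaging.snapshot("top")
print(bars("blue1","top",26));print(bars("wood1","top",26));print(point("lid_edge","top",240))
cv2.imwrite("pics/t2.png",cv2.resize(img[110:280,90:470,::-1],None,fx=2,fy=2))
E
```

```text
t: 20.15
ee_pos: [581.3, 68.6, 148.7]
tool_rot: [-3.141, -0.002, -0.003]
contact_force: [0.6, 0.2, 0.9]
gripper_width: 42.6
finger_force: 0.0
t: 20.78
ee_pos: [554.3, -132.0, 147.9]
tool_rot: [-3.141, -0.001, -0.001]
contact_force: [0.7, 0.1, -0.7]
gripper_width: 42.9
finger_force: 0.0
[(0.83, [606.2, 174.0], [65.8, 23.3], 0.2), (0.82, [336.8, -188.4], [62.9, 18.6], 47.8), (0.75, [608.2, 218.1], [61.8, 23.5], 1.7), (0.55, [605.9, 265.0], [66.4, 23.6], 1.9), (0.55, [465.3, -188.1], [58.1, 20.9], -0.2), (0.52, [475.5, -29.5], [58.4, 20.4], -26.2)]
[(0.71, [466.3, -187.3], [60.5, 21.4], 2.5), (0.7, [469.6, -240.1], [62.9, 22.5], 2.5)]
[(0.71, [553.8, 381.6], [98.0, 185.0])]
```

View pics/t2.png

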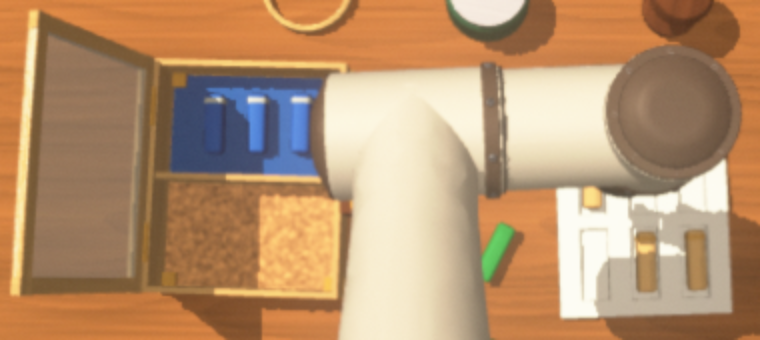

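All three blue cases lie neatly in the blue compartment (crop (213,125), (257,125), (300,125)). The last placing nudged the lid slightly wider open, and the wooden ones are still in their pockets. I'm continuing with the wooden ones.

```bash
python3 -m pendant '[0.5,0,0,0.2,0, 0.5,0,0,0.36,0, 0.5,0,0,0.448,0, 0.5,0,0,0.448,0, 0.5,0,0,0.448,0]'
python3 -m pendant '[0,0,0,0,0, 0,0,0,0,0, 0,0,0,0,0, 0,0,0,0,0, 0,0,0,0,0]'
python3 -m pendant '[0,0,0,-0.2,0, 0,0,0,-0.448,0, 0,0,0,-0.448,0, 0,0,0,-0.448,0, 0,0,0,-0.448,0]'
python3 -m pendant '[0,-0.124,-0.616,0,0, 0,-0.124,-0.616,0,0, 0,-0.124,-0.616,0,0, 0,-0.124,-0.616,0,0, 0,-0.124,-0.616,0,0]'

```

```text
t: 21.6
ee_pos: [554.7, -131.2, 36.8]
tool_rot: [3.141, -0.002, 0.001]
contact_force: [0.1, -0.1, 0.0]
gripper_width: 42.5
finger_force: 0.0
t: 22.22
ee_pos: [554.6, -131.8, 37.4]
tool_rot: [3.142, -0.003, 0.0]
contact_force: [-1.8, 2.3, 6.2]
gripper_width: 17.9
finger_force: 60.1
t: 22.85
ee_pos: [552.5, -132.0, 146.1]
tool_rot: [-3.141, 0.003, -0.001]
contact_force: [-0.5, 0.0, -0.2]
gripper_width: 17.9
finger_force: 59.4
t: 23.48
ee_pos: [522.4, 21.6, 146.9]
tool_rot: [3.141, 0.002, -0.0]
contact_force: [0.9, 0.3, 0.5]
gripper_width: 17.9
finger_force: 59.4
```

```bash
python3 -m pendant '[0,-0.124,-0.616,0,0, 0,-0.124,-0.616,0,0, 0,-0.124,-0.616,0,0, 0,-0.124,-0.616,0,0, 0,-0.124,-0.616,0,0]'
python3 -m pendant '[0,0,0,0.2,0, 0,0,0,0.34,0, 0,0,0,0.43,0, 0,0,0,0.43,0, 0,0,0,0.43,0]'
python3 -m pendant '[0.42,0,0,0,0, 0.42,0,0,0,0, 0.42,0,0,0,0, 0.42,0,0,-0.2,0, 0.42,0,0,-0.43,0]'

```

```text
t: 24.1
ee_pos: [491.9, 174.8, 147.3]
tool_rot: [3.141, 0.001, -0.002]
contact_force: [0.3, -1.0, -0.4]
gripper_width: 18.1
finger_force: 59.4
t: 24.72
ee_pos: [492.3, 175.1, 40.6]
tool_rot: [-3.142, -0.0, -0.002]
contact_force: [-0.6, -0.6, 0.0]
gripper_width: 18.2
finger_force: 66.1
t: 25.35
ee_pos: [491.1, 175.7, 148.3]
tool_rot: [3.14, 0.002, -0.0]
contact_force: [1.0, -0.4, -0.0]
gripper_width: 35.7
finger_force: 0.0
```

```bash
python3 -m pendant '[0.42,-0.052,0.728,0,0, 0.42,-0.052,0.728,0,0, 0.42,-0.052,0.728,0,0, 0.42,-0.052,0.728,0,0, 0.5,-0.052,0.728,0,0]'
python3 - <<'E'
from h import *
imaging.snapshot("top");imaging.snapshot("side")
print(bars("wood1","top",26),bars("wood1","side",26))
E
python3 -m pendant '[0.5,-0.052,0.728,0,0, 0.5,-0.052,0.728,0,0, 0.5,-0.052,0.728,0,0, 0.5,-0.052,0.728,0,0, 0.5,-0.052,0.728,0,0]'

```

```text
t: 25.98
ee_pos: [478.9, -5.9, 148.0]
tool_rot: [-3.141, -0.001, -0.001]
contact_force: [0.9, 0.1, 0.6]
gripper_width: 43.1
finger_force: 0.0
[(0.82, [466.3, -187.3], [60.7, 21.6], 2.5), (0.75, [470.7, -240.5], [60.3, 21.0], -0.4), (0.65, [511.4, 174.5], [18.8, 16.9], 0.5)] [(0.73, [488.0, 180.0], [64.8, 23.3], -0.6), (0.2, [750.7, -21.3], [138.0, 83.8], -40.2)]
t: 26.8
ee_pos: [465.8, -187.4, 147.6]
tool_rot: [-3.141, 0.0, 0.0]
contact_force: [-0.3, -0.3, -0.9]
gripper_width: 42.7
finger_force: 0.0
```

```bash
python3 -m pendant '[0.5,0,0,0.2,0, 0.5,0,0,0.36,0, 0.5,0,0,0.448,0, 0.5,0,0,0.448,0, 0.5,0,0,0.448,0]'
python3 -m pendant '[0,0,0,0,0, 0,0,0,0,0, 0,0,0,0,0, 0,0,0,0,0, 0,0,0,0,0]'
python3 -m pendant '[0,0,0,-0.2,0, 0,0,0,-0.448,0, 0,0,0,-0.448,0, 0,0,0,-0.448,0, 0,0,0,-0.448,0]'
python3 -m pendant '[0,0.052,-0.82,0,0, 0,0.052,-0.82,0,0, 0,0.052,-0.82,0,0, 0,0.052,-0.82,0,0, 0,0.052,-0.82,0,0]'

```

```text
t: 27.42
ee_pos: [466.8, -187.0, 36.7]
tool_rot: [3.141, -0.002, 0.002]
contact_force: [-0.3, 0.5, 0.8]
gripper_width: 42.7
finger_force: 0.0
t: 28.05
ee_pos: [466.6, -187.8, 37.3]
tool_rot: [3.141, -0.003, 0.0]
contact_force: [-0.5, 2.6, 5.1]
gripper_width: 17.9
finger_force: 59.6
t: 28.68
ee_pos: [464.6, -187.8, 146.5]
tool_rot: [-3.141, 0.003, -0.001]
contact_force: [0.1, -0.0, -0.1]
gripper_width: 17.6
finger_force: 58.9
t: 29.3
ee_pos: [478.3, 17.8, 146.7]
tool_rot: [3.141, 0.002, 0.002]
contact_force: [-0.2, 0.4, -0.2]
gripper_width: 18.2
finger_force: 59.0
```

```bash
python3 -m pendant '[0,0.052,-0.82,0,0, 0,0.052,-0.82,0,0, 0,0.052,-0.82,0,0, 0,0.052,-0.82,0,0, 0,0.052,-0.82,0,0]'
python3 -m pendant '[0,0,0,0.2,0, 0,0,0,0.34,0, 0,0,0,0.43,0, 0,0,0,0.43,0, 0,0,0,0.43,0]'
python3 -m pendant '[0.4,0,0,0,0, 0.4,0,0,0,0, 0.4,0,0,0,0, 0.4,0,0,-0.2,0, 0.4,0,0,-0.43,0]'
python3 -m pendant '[0.4,-0.044,0.924,0,0, 0.4,-0.044,0.924,0,0, 0.4,-0.044,0.924,0,0, 0.4,-0.044,0.924,0,0, 0.5,-0.044,0.924,0,0]'
python3 - <<'E'
from h import *
imaging.snapshot("top");imaging.snapshot("side")
print(bars("wood1","top",26),bars("wood1","side",26))
E
```

```text
t: 29.92
ee_pos: [491.7, 221.5, 146.9]
tool_rot: [3.14, 0.002, -0.0]
contact_force: [-0.3, -0.3, -0.7]
gripper_width: 18.1
finger_force: 59.1
t: 30.55
ee_pos: [492.0, 220.7, 40.7]
tool_rot: [3.142, 0.0, -0.002]
contact_force: [-0.1, 0.2, -0.5]
gripper_width: 17.8
finger_force: 65.9
t: 31.18
ee_pos: [491.2, 221.7, 148.2]
tool_rot: [3.14, 0.002, 0.0]
contact_force: [1.3, 0.3, -0.1]
gripper_width: 34.5
finger_force: 0.0
t: 31.8
ee_pos: [480.0, -11.2, 147.9]
tool_rot: [-3.142, 0.0, -0.005]
contact_force: [-0.6, -0.0, 0.4]
gripper_width: 42.7
finger_force: 0.0
[(0.74, [470.7, -240.1], [64.8, 22.5], 2.8), (0.61, [505.9, 218.6], [33.5, 21.1], 1.4), (0.48, [513.5, 173.5], [19.0, 14.6], -89.5), (0.33, [605.8, 219.8], [61.7, 21.5], -2.0)] [(0.78, [487.9, 224.3], [68.3, 22.7], -3.1), (0.74, [487.2, 178.8], [66.1, 25.2], 2.2), (0.57, [463.0, -231.8], [65.3, 33.4], 2.4)]
```

```bash
python3 -m pendant '[0.5,-0.052,0.928,0,0, 0.5,-0.052,0.928,0,0, 0.5,-0.052,0.928,0,0, 0.5,-0.052,0.928,0,0, 0.5,-0.052,0.928,0,0]'
python3 -m pendant '[0.5,0,0,0.2,0, 0.5,0,0,0.36,0, 0.5,0,0,0.448,0, 0.5,0,0,0.448,0, 0.5,0,0,0.448,0]'
python3 -m pendant '[0,0,0,0,0, 0,0,0,0,0, 0,0,0,0,0, 0,0,0,0,0, 0,0,0,0,0]'
python3 -m pendant '[0,0,0,-0.2,0, 0,0,0,-0.448,0, 0,0,0,-0.448,0, 0,0,0,-0.448,0, 0,0,0,-0.448,0]'
python3 -m pendant '[0,0.032,-0.674,0,0, 0,0.032,-0.674,0,0, 0,0.032,-0.674,0,0, 0,0.032,-0.674,0,0, 0,0.032,-0.674,0,0]'

```

```text
t: 32.62
ee_pos: [468.0, -242.4, 147.4]
tool_rot: [3.141, 0.0, -0.003]
contact_force: [0.1, 0.3, 0.3]
gripper_width: 42.6
finger_force: 0.0
t: 33.25
ee_pos: [468.9, -240.2, 36.7]
tool_rot: [3.141, -0.002, 0.002]
contact_force: [-0.1, 0.4, 0.5]
gripper_width: 42.8
finger_force: 0.0
t: 33.88
ee_pos: [468.7, -241.0, 37.4]
tool_rot: [3.141, -0.003, 0.0]
contact_force: [-0.6, 2.1, 6.6]
gripper_width: 17.9
finger_force: 59.7
t: 34.5
ee_pos: [466.6, -240.7, 146.4]
tool_rot: [-3.141, 0.003, -0.001]
contact_force: [-0.5, -0.4, -0.3]
gripper_width: 17.8
finger_force: 58.9
t: 35.12
ee_pos: [475.2, -72.5, 146.8]
tool_rot: [3.141, 0.002, 0.0]
contact_force: [0.8, 0.3, -1.1]
gripper_width: 18.1
finger_force: 58.9
```

```bash
python3 -m pendant '[0,0.032,-0.674,0,0, 0,0.032,-0.674,0,0, 0,0.032,-0.674,0,0, 0,0.032,-0.674,0,0, 0,0.032,-0.674,0,0]'
python3 -m pendant '[0,0.032,-0.674,0,0, 0,0.032,-0.674,0,0, 0,0.032,-0.674,0,0, 0,0.032,-0.674,0,0, 0,0.032,-0.674,0,0]'
python3 -m pendant '[0,0,0,0.2,0, 0,0,0,0.34,0, 0,0,0,0.43,0, 0,0,0,0.43,0, 0,0,0,0.43,0]'
python3 -m pendant '[0.4,0,0,0,0, 0.4,0,0,0,0, 0.4,0,0,0,0, 0.4,0,0,-0.2,0, 0.4,0,0,-0.43,0]'
python3 -m pendant '[0.4,-0.32,0.96,-0.2,0, 0.4,-0.32,0.96,-0.4,0, 0.4,-0.32,0.96,-0.4,0, 0.4,-0.32,0.96,-0.4,0, 0.4,-0.32,0.96,-0.4,0]'
python3 - <<'E'
from h import *
img=imaging.snapshot("top");imaging.snapshot("side")
print(bars("wood1","top",26),bars("blue1","top",26))
for n,z in(("case_hinge",60),("turnbutton_top",89),("lid_edge",250)): print(n,point(n,"top",z),point(n,"side",z))
cv2.imwrite("pics/t3.png",cv2.resize(img[110:280,90:470,::-1],None,fx=2,fy=2))
E
```

```text
t: 35.75
ee_pos: [483.5, 94.9, 147.2]
tool_rot: [3.141, 0.002, -0.002]
contact_force: [-0.9, -0.4, -0.5]
gripper_width: 18.0
finger_force: 59.0
t: 36.38
ee_pos: [491.8, 262.7, 147.3]
tool_rot: [3.14, 0.001, -0.002]
contact_force: [-0.8, -0.7, 0.1]
gripper_width: 17.4
finger_force: 59.0
t: 37.0
ee_pos: [492.2, 263.3, 40.8]
tool_rot: [-3.141, -0.0, -0.002]
contact_force: [0.7, 0.4, -0.9]
gripper_width: 17.8
finger_force: 64.9
t: 37.62
ee_pos: [491.2, 264.2, 148.1]
tool_rot: [3.139, 0.002, -0.0]
contact_force: [0.3, 1.5, -0.3]
gripper_width: 33.9
finger_force: 0.0
t: 38.25
ee_pos: [410.8, 22.7, 249.7]
tool_rot: [-3.14, -0.003, -0.002]
contact_force: [0.4, 0.0, 0.4]
gripper_width: 33.9
finger_force: 0.0
[(0.86, [490.6, 175.1], [60.5, 23.0], 1.1), (0.85, [491.7, 263.0], [65.0, 25.1], -2.7), (0.72, [493.3, 218.3], [58.6, 21.1], 1.4)] [(0.86, [336.8, -188.2], [62.9, 18.6], 47.2), (0.83, [475.1, -29.3], [63.0, 20.4], -26.2), (0.8, [573.6, -12.8], [63.1, 21.8], 18.7), (0.73, [607.0, 220.7], [63.8, 25.5], 0.4), (0.59, [607.2, 173.6], [63.9, 21.4], -1.0), (0.53, [606.8, 266.1], [64.3, 21.5], 1.9)]
case_hinge [(0.97, [546.6, 325.7], [163.0, 199.0]), (0.57, [512.5, -183.9], [414.0, 217.0]), (0.4, [553.5, 123.2], [262.0, 196.0])] [(0.68, [480.1, -144.8], [393.0, 193.0]), (0.58, [556.8, 317.7], [209.0, 313.0])]
turnbutton_top [(0.56, [542.3, 115.8], [263.0, 200.0])] [(0.58, [542.9, 114.4], [291.0, 240.0])]
lid_edge [(0.95, [547.0, 377.9], [98.0, 188.0]), (0.62, [485.7, 197.9], [201.0, 226.0]), (0.27, [575.9, 134.7], [240.0, 172.0])] [(0.78, [552.4, 372.5], [163.0, 277.0])]
```

View pics/t3.png

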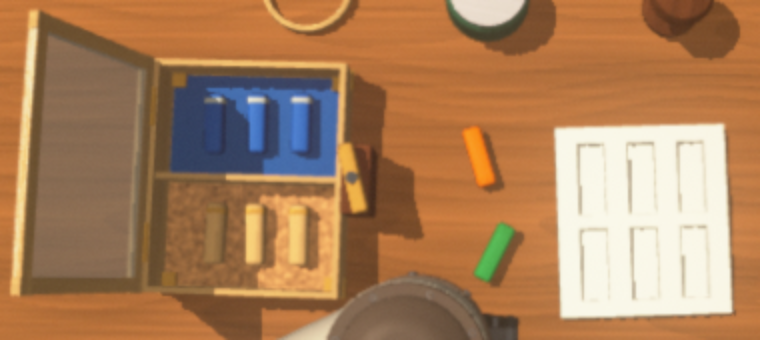

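All six needle cases are in their compartments, the tray is empty and the lid is still open. The turnbutton lies slanted in the crop, from (343,145) to (362,212), and its inner corner may overhang the rim. I'll measure its angle before shutting the lid.

```bash
python3 - <<'E'
from h import *
imaging.snapshot("top")
print("tb",bars("turnbutton_top","top",89)); print("case",bars("case","top",60)); print("lid",bars("lid_edge","top",200))
img=imaging.snapshot("top")
cv2.imwrite("pics/t4.png",cv2.resize(img[165:235,225:305,::-1],None,fx=8,fy=8,interpolation=cv2.INTER_CUBIC))
E
```

```text
tb [(0.51, [545.9, 112.4], [68.3, 17.4], 12.3), (0.39, [568.9, 380.9], [288.4, 142.8], -1.5), (0.35, [728.9, -212.3], [74.2, 73.6], 0.7), (0.28, [488.8, 245.2], [59.9, 25.0], -5.7), (0.19, [491.0, 205.2], [59.3, 21.0], -1.3)]
case [(0.61, [570.6, 277.9], [375.2, 296.6], 88.9)]
lid [(0.65, [556.8, 337.1], [256.2, 123.5], -1.2)]
```

View pics/t4.png

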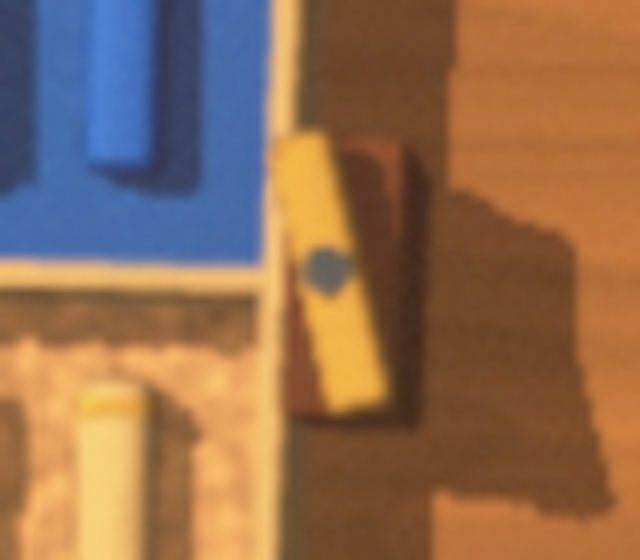

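The bar stands at about 0.23 rad with its inner corner overhanging the rim by about 2 mm (crop (280,150)). I'll swing it back to 0 first so the lid clears it.

```bash
python3 -m pendant '[0,0.648,-0.544,0.1,0, 0,0.648,-0.544,0.192,0, 0,0.648,-0.544,0.192,0, 0,0.648,-0.544,0.192,0, 0,0.648,-0.544,0.192,0]'
python3 -m pendant '[0,0,0,0.2,0, 0,0,0,0.34,0, 0,0,0,0.42,0, 0,0,0,0.42,0, 0,0,0,0.42,0]'
python3 -m pendant '[0,0,0.03,0,0, 0,0,0.06,0,0, 0,0,0.08,0,0, 0,0,0.102,0,0, 0,0,0.102,0,0]'
python3 -m pendant '[0,0,-0.05,0,0, 0,0,-0.1,0,0, 0,0,-0.1,-0.2,0, 0,0,-0.1,-0.5,0, 0,0,-0.1,-0.6,0]'
```

```text
t: 39.62
ee_pos: [574.6, 161.6, 197.6]
tool_rot: [3.14, 0.003, 0.0]
contact_force: [-1.3, -0.0, -0.0]
gripper_width: 0.2
finger_force: 0.0
t: 40.25
ee_pos: [574.3, 160.6, 96.3]
tool_rot: [-3.141, -0.002, -0.0]
contact_force: [1.0, -0.5, 0.4]
gripper_width: 0.4
finger_force: 0.0
t: 40.88
ee_pos: [574.1, 134.9, 95.1]
tool_rot: [-3.141, -0.001, -0.001]
contact_force: [-0.2, 1.1, 0.5]
gripper_width: -0.1
finger_force: 0.6
t: 41.5
ee_pos: [574.3, 161.3, 248.2]
tool_rot: [-3.14, -0.003, 0.001]
contact_force: [-0.3, 0.7, -0.7]
gripper_width: 0.0
finger_force: 0.0
```

```bash
python3 -m pendant '[0,0,0,-0.25,0, 0,-0.104,-0.2,-0.5,0, 0,-0.104,-0.4,-0.5,0, 0,-0.104,-0.4,-0.5,0, 0,-0.104,-0.4,-0.5,0]'
python3 -m pendant '[0,0,-0.742,0,0, 0,0,-0.742,0,0, 0,0,-0.742,0,0, 0,0,-0.742,0,0, 0,0,-0.742,0,0]'
python3 - <<'E'
from h import *
img=imaging.snapshot("top");s=imaging.snapshot("side")
print("tb",bars("turnbutton_top","top",89)[:2])
cv2.imwrite("pics/ts.png",np.vstack([img[100:300,60:380],s[130:330,100:420]])[:,:,::-1])
E
```

```text
t: 42.12
ee_pos: [547.2, 260.9, 369.0]
tool_rot: [3.14, 0.002, 0.001]
contact_force: [0.1, -0.7, -0.2]
gripper_width: -0.3
finger_force: 0.0
t: 42.75
ee_pos: [548.1, 444.7, 368.8]
tool_rot: [3.139, 0.001, -0.001]
contact_force: [0.0, 0.1, 0.6]
gripper_width: -0.2
finger_force: 0.0
tb [(0.83, [545.0, 110.7], [67.6, 18.1], 3.2)]
```

View pics/ts.png

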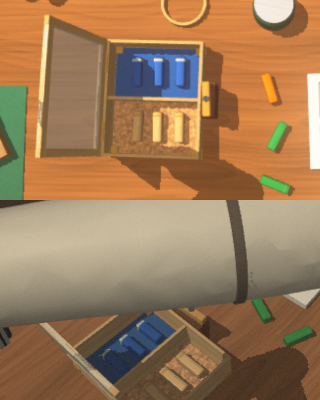

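The turnbutton now reads about 0.07 rad, clear of the lid, and everything lies in place. The gripper is behind the lid, so I'll lower it and push the lid over.

```bash
python3 -m pendant '[0,0,0,0.2,0, 0,0,0,0.4,0, 0,0,0,0.532,0, 0,0,0,0.532,0, 0,0,0,0.532,0]'
python3 -m pendant '[0,0,0.08,0,0, 0,0,0.16,0,0, 0,0,0.24,0,0, 0,0,0.32,0,0, 0,0,0.4,0,0]'
python3 -m pendant '[0,0,0.08,0,0, 0,0,0.16,0,0, 0,0,0.22,0,0, 0,0,0.28,0,0, 0,0,0.328,0,0]'
```

```text
t: 43.52
ee_pos: [549.0, 445.5, 239.5]
tool_rot: [-3.139, -0.003, -0.001]
contact_force: [-0.3, 0.0, 0.6]
gripper_width: 0.2
finger_force: 0.0
t: 44.15
ee_pos: [547.9, 345.4, 241.2]
tool_rot: [-3.138, -0.004, 0.001]
contact_force: [-6.8, 2.4, 11.7]
gripper_width: -0.2
finger_force: 7.3
t: 44.78
ee_pos: [547.8, 262.5, 236.4]
tool_rot: [3.141, 0.001, -0.001]
contact_force: [-0.5, 1.5, -0.6]
gripper_width: 0.1
finger_force: 0.8
```

```bash
python3 -m pendant '[0,0,0.08,0.06,0, 0,0,0.146,0.128,0, 0,0,0.21,0.2,0, 0,0,0.258,0.264,0, 0,0,0.304,0.348,0]'
python3 -m pendant '[0,0,0.03,0.076,0, 0,0,0.05,0.158,0, 0,0,0.058,0.216,0, 0,0,0.06,0.24,0, 0,0,0.06,0.252,0]'
```

```text
t: 45.4
ee_pos: [548.1, 186.4, 150.0]
tool_rot: [3.141, -0.001, 0.0]
contact_force: [0.2, 0.8, 1.9]
gripper_width: 0.0
finger_force: 0.7
t: 46.02
ee_pos: [547.7, 172.4, 87.0]
tool_rot: [3.141, 0.001, 0.0]
contact_force: [-4.4, -1.5, 13.5]
gripper_width: 0.1
finger_force: 7.2
```

```bash
python3 - <<'E'
from h import *
img=imaging.snapshot("top");s=imaging.snapshot("side")
print("tb",bars("turnbutton_top","top",89)[:2],point("lid_edge","top",68),point("lid_edge","side",68))
print(manip.sense()['contact_force'],manip.sense()['ee_pos'])
cv2.imwrite("pics/tl.png",np.vstack([img[100:300,60:380],s[150:350,100:420]])[:,:,::-1])
E
```

```text
tb [(0.76, [544.1, 111.7], [69.2, 17.8], 1.1)] [] [(0.86, [543.6, 134.5], [284.0, 252.0])]
[0.39356586 0.63738792 0.2660878 ] [548.04527777 172.95394172  87.13075368]
```

View pics/tl.png

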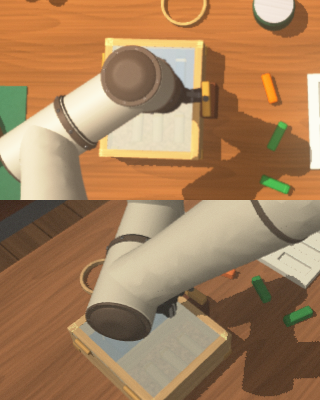

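The lid looks flat on the rim and the turnbutton is along the front edge. I'll press slightly more to be sure, then rise.

```bash
python3 -m pendant '[0,0,0,0.008,0, 0,0,0,0.012,0, 0,0,0,0.012,0, 0,0,0,0.012,0, 0,0,0,0.012,0]'
python3 -m pendant '[0,0,0,-0.1,0, 0,0,0,-0.3,0, 0,0,0,-0.4,0, 0,0,0,-0.4,0, 0,0,0,-0.4,0]'
python3 -m pendant '[0,0.22,0.69,0,0, 0,0.22,0.69,0,0, 0,0.22,0.69,0,0, 0,0.22,0.69,0,0, 0,0.22,0.69,0,0]'
python3 - <<'E'
from h import *
img=imaging.snapshot("top")
print("tb",bars("turnbutton_top","top",89)[:2],point("lid_edge","top",68),point("case_hinge","top",60))
cv2.imwrite("pics/tm.png",cv2.resize(img[100:300,100:340,::-1],None,fx=3,fy=3))
E
```

```text
t: 46.9
ee_pos: [548.1, 173.0, 86.9]
tool_rot: [-3.141, -0.002, 0.001]
contact_force: [-6.4, 0.1, 15.4]
gripper_width: 0.4
finger_force: 7.7
t: 47.52
ee_pos: [547.1, 172.4, 182.8]
tool_rot: [3.141, 0.002, -0.001]
contact_force: [0.4, 0.1, -0.8]
gripper_width: -0.0
finger_force: 0.0
t: 48.15
ee_pos: [602.0, -0.2, 182.2]
tool_rot: [3.141, 0.003, -0.001]
contact_force: [-1.2, 0.6, -0.3]
gripper_width: -0.2
finger_force: 0.0
tb [(0.57, [546.0, 112.1], [69.4, 18.4], 4.8), (0.52, [508.7, 224.0], [204.4, 161.5], 89.4)] [(0.72, [549.4, 125.7], [260.0, 198.0])] [(0.57, [546.4, 327.3], [162.0, 199.0])]
```

View pics/tm.png

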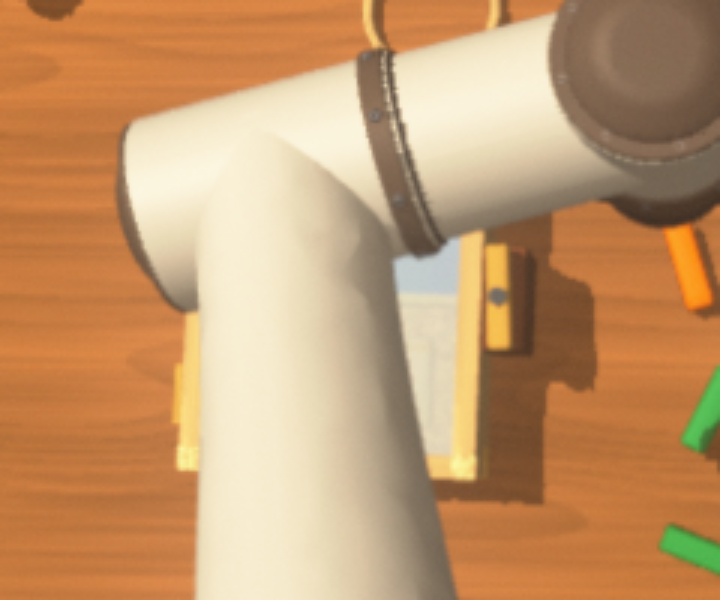

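The lid is shut and the turnbutton is along the edge. Now I'll swing its far end counter-clockwise over the lid along an arc.

```bash
python3 -m pendant '[0,-0.124,-0.3,0,0, 0,-0.124,-0.3,0,0, 0,-0.124,-0.3,0.1,0, 0,-0.124,-0.3,0.3,0, 0,-0.124,-0.3,0.352,0]'
python3 -m pendant '[0,0,0,0,0, 0,0,0,0,0, 0,0,-0.02,0,0, 0,0,-0.04,0,0, 0,0,-0.056,0,0]'
python3 -m pendant '[0,0.032,-0.034,0,0, 0,0.044,-0.092,0,0, 0,0.024,-0.15,0,0, 0,-0.002,-0.18,0,0, 0,-0.002,-0.18,0,0]'
python3 -m pendant '[0,-0.014,-0.01,0,0, 0,-0.026,-0.016,0,0, 0,-0.03,-0.022,0,0, 0,-0.03,-0.022,0,0, 0,-0.03,-0.022,0,0]'
python3 -m pendant '[0,0.06,0,0,0, 0,0.12,0,0,0, 0,0.12,0,-0.2,0, 0,0.12,0,-0.4,0, 0,0.12,0,-0.6,0]'
python3 -m pendant '[0,0,0.9,-0.2,0, 0,0,0.9,-0.2,0, 0,0,0.9,-0.2,0, 0,0,0.9,-0.2,0, 0,0,0.9,-0.2,0]'
python3 - <<'E'
from h import *
img=imaging.snapshot("top");s=imaging.snapshot("side")
print("tb",bars("turnbutton_top","top",89)[:2])
cv2.imwrite("pics/tz.png",np.vstack([cv2.resize(img[140:260,200:300],(500,600))[:300],cv2.resize(img[140:260,200:300],(500,600))[300:]])[:,:,::-1])
E
```

```text
t: 48.98
ee_pos: [569.7, 75.0, 93.2]
tool_rot: [3.14, 0.006, 0.001]
contact_force: [0.2, -0.8, 0.9]
gripper_width: 0.1
finger_force: 0.0
t: 49.6
ee_pos: [572.0, 89.6, 96.3]
tool_rot: [-3.141, -0.001, -0.0]
contact_force: [-0.1, 0.5, 0.0]
gripper_width: 0.0
finger_force: 0.0
t: 50.22
ee_pos: [570.8, 135.3, 96.0]
tool_rot: [-3.141, -0.0, 0.001]
contact_force: [-0.7, 0.0, 0.1]
gripper_width: -0.2
finger_force: 0.0
t: 50.85
ee_pos: [564.4, 139.7, 96.2]
tool_rot: [-3.141, -0.001, -0.0]
contact_force: [2.1, -1.0, 0.7]
gripper_width: -0.0
finger_force: 1.4
t: 51.48
ee_pos: [593.6, 139.4, 246.6]
tool_rot: [3.141, 0.003, -0.001]
contact_force: [1.3, 1.2, 0.4]
gripper_width: 0.2
finger_force: 0.0
t: 52.1
ee_pos: [593.7, -88.1, 296.0]
tool_rot: [-3.141, 0.0, -0.005]
contact_force: [-0.5, 0.8, -0.2]
gripper_width: -0.1
finger_force: 0.0
tb []
```

View pics/tz.png

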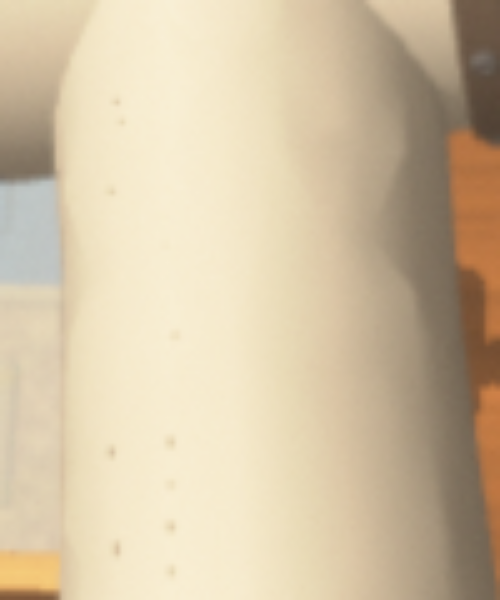

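The arm hides the button. I'll move further aside and look again.

```bash
python3 -m pendant '[0,-0.3,0.9,-0.1,0, 0,-0.3,0.9,-0.1,0, 0,-0.3,0.9,-0.1,0, 0,-0.3,0.9,-0.1,0, 0,-0.3,0.9,-0.1,0]'
python3 - <<'E'
from h import *
img=imaging.snapshot("top");s=imaging.snapshot("side")
print("tb",bars("turnbutton_top","top",89)[:2])
cv2.imwrite("pics/ty.png",np.hstack([cv2.resize(img[120:270,100:300],None,fx=2,fy=2),cv2.resize(s[200:350,180:380],None,fx=2,fy=2)])[:,:,::-1])
E
```

```text
t: 52.88
ee_pos: [518.0, -312.0, 320.5]
tool_rot: [-3.141, 0.001, -0.003]
contact_force: [-1.1, 0.3, -0.4]
gripper_width: 0.0
finger_force: 0.0
tb [(0.82, [545.1, 111.8], [69.5, 16.5], -85.7)]
```

View pics/ty.png

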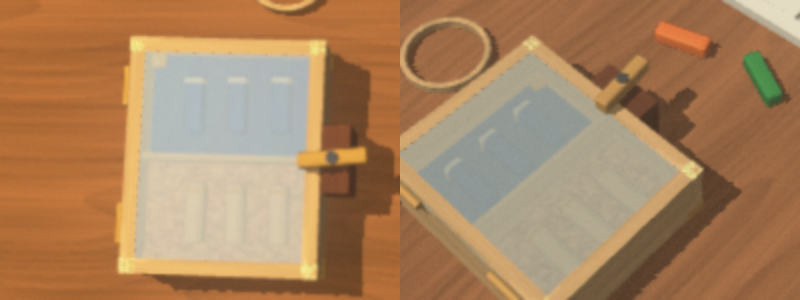

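The lid is shut with all six cases visible inside, and the turnbutton lies across the front edge at about 1.65 rad (crop (333,157)). Handing in.

```bash
python3 -c "
from workcell import manip
print(manip.close_job())"
```

```text
the job is handed in; nothing more can be done
None
```

The job is handed in: all six needle cases are in their compartments (wood on cork, blue on blue), the lid is shut and the turnbutton is across the front edge at about 1.65 rad, all confirmed in the last camera pictures; the hand-in gave no verdict.

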